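Bayonet lamp module into a cold-light source, held home

ROBOT

A 6-joint arm with a two-finger parallel gripper is mounted at the origin on the work surface. World frame = base frame: x ahead of the robot, y to its left, z up, the work surface at z = 0. Lengths are in m, angles in degrees, forces in N, time in s.
With the tool pointing down it reaches from about 0.325 to 0.85 m from the base axis. Payload 15.5 kg.
Tool frame: the origin (TCP) lies at the very end of the fingers, on their centre line; the grasp point (between the pads) lies arm.grip_depth behind it (arm.grip_depth is the distance from the TCP to the grasp point, in m); z points along the fingers, y is the direction in which the jaws open and shut (so a half turn about z gives the same grasp; the last joint's range is limited). The gripper opens to 91 mm and grips with 3 to 60 N. Pads are 32 mm wide; open, the fingers measure 118 mm over their backs; the gripper's body (76 mm by 178 mm) begins 60 mm behind the grasp point.
Start: joints at [-81.159, 28.281, 77.091, -0, 74.628, -5.472], TCP at [0.155, -0.606, 0.214] pointing down, gripper open.
Joint ranges: [-166.48, 166.48], [-47.26, 123.95], [12.59, 153.08], [-70.14, 250.14], [6.76, 159.57], [-176.63, 176.63]. Speed limits (degrees/s): [108.29, 108.29, 147.25, 172.46, 172.46, 172.46].

INTERFACE

Orientations are given as a 3x3 rotation matrix whose columns are the frame's x, y, z axes.
In Python, from rig import arm gives the robot as it stands. Calls block until the motion is done:
- arm.move_to(position, orientation): joint-space move of the TCP to a pose.
- arm.move_l(position, orientation=None, feed=0.15): straight line of the TCP; orientation=None keeps the orientation; feed is the mean speed in m/s.
- arm.move_joints(angles): joint-space move.
- arm.grip(opening): finger opening in m; the grip force is fixed at half the most; returns when the fingers have stopped.
- arm.sleep(seconds).
- arm.solve_ik(position, orientation): joint angles nearest the present ones, or None.
- arm.snapshot(name): name is "side" or "top"; returns the picture (384x512x3 uint8, red, green, blue); there is no depth.
- arm.get_calibration(name): a dict with "intrinsics" (3x3 intrinsics, pixels), "cam_to_world" (4x4, takes a point from camera to world coordinates). Camera axes: x right, y down, z forward; pixel columns grow to the right and rows downward; lengths in m; the calibration is good to about 2 mm. A picture is of the moment at which its call begins. get_calibration takes no time and is no camera call.
A pose or a line that the arm cannot do raises arm.Unreachable and nothing moves.
- arm.sign_off(): hands the job in, once; it reports no verdict.
Readings, each from a call of its own:
- arm.current_t(): time.
- arm.current_joint_positions(): joint angles.
- arm.current_dq(): joint speeds.
- arm.current_tau(): joint torques, N m.
- arm.current_ee_pos(): TCP position.
- arm.current_tool_rot(): TCP orientation.
- arm.current_force(): force on the tool from outside, world axes, zero at the start.
- arm.current_torque(): the same for the moment, N m.
- arm.current_width(): finger opening in m.
Only numpy, scipy, OpenCV 4.12 (cv2) and the standard library are available. Lean on these libraries where they do the work, as an engineer would, in place of code of your own. Each camera call takes 0.05 s, during which the arm holds its last target. There are 200 camera calls.

TASK

Fit the new LED lamp module from the tray into the socket on top of the cold-light source: enter its two lugs in the socket's slots, push down against the sprung contact and turn it clockwise (seen from above) about a quarter turn, to the stop. Finish still gripping it and pressing it fully home, flange down on the collar, so that I can do up the locking screw; let go and the spring lifts it again. Leave the dust cap, eyepiece, bottle and screwdriver alone.

Things in the scene. Friction and masses are not known exactly. Their poses are not given: they have to be found in the camera images.
- lamp_grip (a point): LED lamp module (220 g, 72 mm tall), upright in the tray: its grip point, on its axis, 54 mm above the foot, in an aluminium fin block 50 mm long (module's x), 34 wide (y), 40 high; grip it across the width. The point is 22 mm above the top of the flange and 18 below the top of the fins. x along the fins and lugs, z up; half a turn makes no difference
- lamp_seat (a point): Centre of the underside of the module's black flange (62 mm across, 6 thick), 28 mm below lamp_grip, 26 above the foot; same axes. Below it is an aluminium spigot 36 mm across, bottom edge chamfered 3 x 4 mm. Two steel lugs stick out of the spigot along +x and -x to 24 mm from the axis, 9 mm wide, 9 to 14 mm above the foot; red marks on the flange lie over them
- light_source: Cold-light source, fixed: white case 200 (x) x 160 (y) x 108 mm high, blue front panel at -x; origin under its centre, z up. The lamp socket is in the middle of its top. The locking screw's black head sticks out of the socket collar's +y side to 55 mm from the axis, no higher than the collar
- socket (a point): Centre of the top of the aluminium socket collar (74 mm across, bore 39, 14 mm above the case, 122 above the bench). x points along the two entry slots (13 mm wide, out to 25.5 mm from the axis on +x and -x, red marks), z up. Below a ledge 7 mm thick the lugs turn clockwise seen from above, 80 degrees from the slots to a fixed stop; the other way is blocked
- contact (a joint): Sprung contact plate in the socket: 0 = up, 14 mm below the collar's top; grows in m as the spigot presses it; 0.012 with the lamp home (flange on the collar). Spring 3 N at 0, 9 N at home. The lugs are below the ledge once the flange is under 5 mm above the collar; if let go after turning, the spring lifts the lamp till the lugs bear on the ledge, flange 5 mm up
- dust_cap: Red plastic dust cap 66 mm in diameter, 22 mm high, lying in the tray; origin at its underside. Leave alone
- eyepiece: Black microscope eyepiece 46 mm in diameter, 60 mm high, standing on the bench; origin at its underside. Leave alone
- lens_fluid: Clear bottle with blue cap, 44 mm in diameter, 100 mm high; origin at its underside. Leave alone
- screwdriver: Red-handled screwdriver, 170 mm long, lying on the bench. Leave alone
- tray: Blue shallow parts tray 190 x 120 x 16 mm, walls 3 mm, fixed; origin under its centre, x along its length. The lamp module stands near its -x end, the dust cap lies near its +x end
Things that resemble listed ones, but are neither listed nor needed, are in the scene too. Leave any purple look-alike of the part that bears lamp_grip alone.

How it is judged (in metres and radians):
On the way:
1. the lamp module is pushed down in the slots, lugs below the ledge, not yet turned (z of lamp_seat in the frame of socket below 0.0048 m and horizontal distance between lamp_seat and socket below 0.004 m and angle between the x axis of lamp_seat and the x axis of socket, either way round below 0.3 rad and value of joint contact above 0.006 m).
At the end, for the whole second after the job is handed in: Lamp turned at least 69 of the 80 degrees clockwise, centred within 3 mm, upright within 4 degrees, flange pressed to within 2 mm of the collar against the spring, fins still gripped (over 4 N, grasp within 30 mm of lamp_grip), steady; the four other objects within 20 mm of their starts (z of lamp_seat in the frame of socket between -0.003 and 0.002 m and horizontal distance between lamp_seat and socket below 0.003 m and angle between the x axis of lamp_seat and the x axis of socket, either way round above 1.2 rad and angle between the z axis of lamp_seat and the z axis of socket, either way round below 0.07 rad and value of joint contact above 0.009 m and contact force between the fingers and lamp_fins above 4 N and distance between the grasp point and lamp_grip below 0.03 m and linear speed of lamp below 0.02 m/s and distance of each of dust_cap, eyepiece, lens_fluid, screwdriver from where it was at the start of the episode below 0.02 m); the arm keeps its last pose, push and grip.
It also fails if it takes over 38 s, if anything falls off the work surface, if the arm or the gripper's body presses on something with over 40 N, if the wrist force passes 120 N, or if a joint passes its speed limit or range.

## Working session

There is one attempt and no reset: what is moved stays moved. The work goes in short steps, each a Python script; the robot and the scene stay as the last script left them, time stands still between calls to the robot, and variables do not carry over. Pictures are saved under pics/ and viewed, about 8 in all and at most 12, crops included, and the job is handed in when it is done.

```bash
mkdir -p pics; ls
python3 - <<'E'
from rig import arm
import cv2,numpy as np
for n in("top","side"):
    im=arm.snapshot(n); cv2.imwrite(f"pics/{n}0.png",cv2.cvtColor(im,cv2.COLOR_RGB2BGR))
    c=arm.get_calibration(n); print(n,np.round(c["intrinsics"],2).tolist(),np.round(c["cam_to_world"],4).tolist())
a=cv2.imread("pics/top0.png");b=cv2.imread("pics/side0.png")
cv2.imwrite("pics/top0x.png",cv2.resize(a,(800,600),interpolation=cv2.INTER_CUBIC))
print(arm.grip_depth,arm.current_t(),arm.current_tool_rot(),arm.current_width())
E
```

```text
pics
top [[422.18, 0.0, 255.81], [0.0, 422.18, 186.08], [0.0, 0.0, 1.0]] [[0.0198, -0.9982, 0.0568, 0.4799], [-0.9998, -0.0199, -0.0005, -0.0828], [0.0016, -0.0568, -0.9984, 1.0812], [0.0, 0.0, 0.0, 1.0]]
side [[382.56, 0.0, 257.87], [0.0, 382.56, 190.06], [0.0, 0.0, 1.0]] [[-0.7393, -0.4094, 0.5346, 0.0037], [-0.6733, 0.4592, -0.5795, 0.5427], [-0.0082, -0.7884, -0.6151, 0.7543], [0.0, 0.0, 0.0, 1.0]]
0.0188 0.1 [[ 9.68971036e-01  2.47174251e-01 -1.45580995e-04]
 [ 2.47174266e-01 -9.68970481e-01  1.04336620e-03]
 [ 1.16829571e-04 -1.04697550e-03 -9.99999445e-01]] 0.09114089519029116
```

View pics/top0x.png

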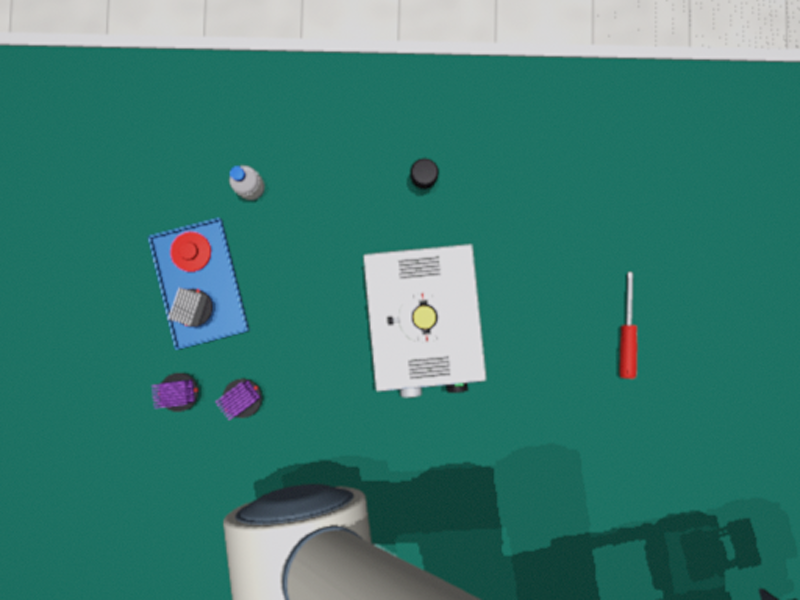

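View pics/side0.png

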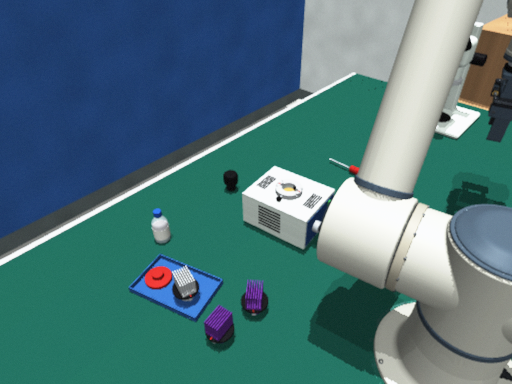

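Run:
```python
import cv2,numpy as np
def crop(f,c,r):
    a=cv2.imread(f)[r:r+37,c:c+50]; a=cv2.resize(a,None,fx=8,fy=8,interpolation=cv2.INTER_CUBIC)
    for i in range(0,50,5): cv2.line(a,(i*8+4,0),(i*8+4,10 if (i%10==0) else 5),(0,255,255),1)
    for i in range(0,37,5): cv2.line(a,(0,i*8+4),(10 if i%10==0 else 5,i*8+4),(0,255,255),1)
    return a
T,S="pics/top0.png","pics/side0.png"
cv2.imwrite("pics/m1.png",np.vstack([np.hstack([crop(T,100,178),crop(T,247,184)]),np.hstack([crop(S,160,262),crop(S,264,170)])]))
```

```text
(no output)
```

View pics/m1.png

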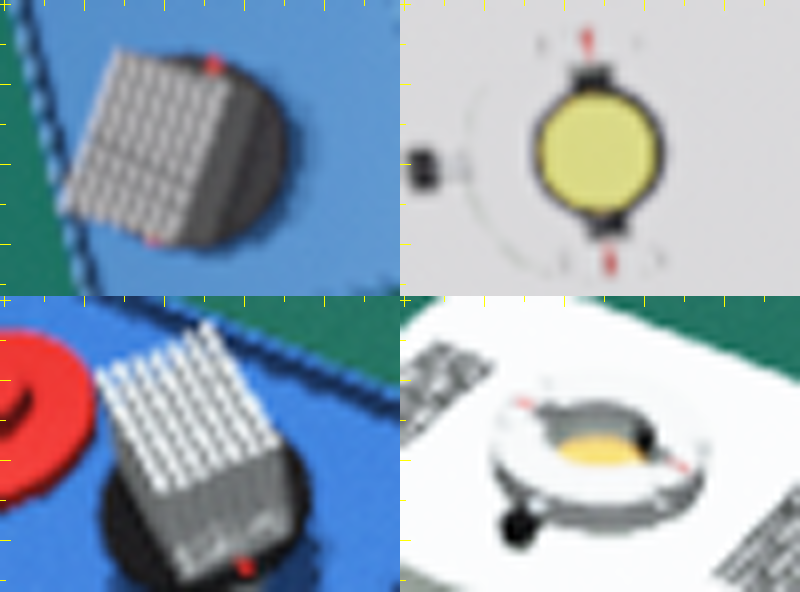

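```bash
cat > h.py <<'E'
import numpy as np
from rig import arm
CAL={n:arm.get_calibration(n) for n in("top","side")}
def proj(n,P):
    c=CAL[n];M=np.linalg.inv(c["cam_to_world"]);q=(M[:3,:3]@np.asarray(P).T).T+M[:3,3];q=q@c["intrinsics"].T
    return q[:,:2]/q[:,2:]
def pix(c,r,l):  # montage-local px -> image
    return (np.array(l)+.5)/8-.5+[c,r]
def body(x,y,z,a,P):
    c,s=np.cos(a),np.sin(a);return np.asarray(P)@np.array([[c,-s,0],[s,c,0],[0,0,1]]).T+[x,y,z]
E
python3 - <<'E'
from h import *
from scipy.optimize import least_squares
# lamp
F=np.array([[25,17,72],[25,-17,72],[-25,-17,72],[-25,17,72]])/1e3
# top picture: up=+x, left=+y
tp=pix(100,178,[(120,48),(232,82),(182,247),(62,210)])
# side: corners 
sp=pix(160,262,[(98,76),(208,26),(282,144),(165,196)])
R=np.array([[28,0,32],[-28,0,32]])/1e3
tr=pix(100,178,[(214,66),(152,240)]); sr=pix(160,262,[(245,270)])
best=None
for k in range(4):
  f=lambda v:np.r_[(proj("top",body(*v,F))-tp).ravel(),(proj("side",body(*v,F))-np.roll(sp,k,0)).ravel(),(proj("top",body(*v,R))-tr).ravel(),(proj("side",body(*v,R[1:]))-sr).ravel()]
  r=least_squares(f,[.47,.23,.003,-.3])
  if best is None or r.cost<best[0]: best=(r.cost,r.x,r.fun,k)
print("lamp",best[3],best[0],best[1][:3],np.degrees(best[1][3]));print(np.round(best[2].reshape(-1,2),1).tolist())
tm=pix(247,184,[(187,40),(210,262)]);sm=pix(264,170,[(123,106),(278,170)]);tb=pix(247,184,[(199,152)])
for sw in(0,1):
  s2=sm[::-1] if sw else sm
  def g(v):
    M=np.array([[v[4],0,0],[-v[4],0,0]]);B=body(*v[:4],M)
    return np.r_[(proj("top",B)-tm).ravel(),(proj("side",B)-s2).ravel()]
  r=least_squares(g,[.47,-.1,.122,0,.03]);print("sock",r.cost,r.x,np.degrees(r.x[3]),np.round(r.fun,1))
  h=lambda v:g([v[0],v[1],.122,v[2],v[3]]);r=least_squares(h,[.47,-.1,0,.03]);print("z fixed",r.cost,r.x,np.round(r.fun,1))
  q=least_squares(lambda v:(proj("top",[[v[0],v[1],.122]])-tb).ravel(),[.47,-.1]);print("bore",q.x)
E
```

```text
lamp 0 2.934578182412272 [0.5077223  0.24518988 0.00454419] -16.468472141086647
[[-0.4, -0.1], [-0.9, -0.0], [-1.4, -0.6], [0.1, -0.3], [0.5, -0.0], [0.7, 0.2], [0.3, 0.2], [0.6, 0.2], [0.1, -0.4], [0.6, -0.6], [0.5, -0.1]]
sock 0.59485199663408 [ 0.49881394 -0.11863253  0.12334562  0.11755739  0.03131783] 6.7355425131184 [-0.2 -0.3 -0.3 -0.5  0.4 -0.   0.7  0.1]
z fixed 0.7107380237767433 [ 0.49905396 -0.11896201  0.11780281  0.03135352] [-0.1 -0.4 -0.2 -0.6  0.4  0.3  0.7  0.4]
bore [ 0.49763568 -0.11948776]
sock 275.1513626863103 [ 0.49877028 -0.11870306  0.12350791 -0.43008955  0.01059885] -24.642316207956508 [  3.2   9.3  -3.7 -10.1 -11.   -6.3  11.9   6.1]
z fixed 275.29681185533985 [ 0.49903883 -0.11907217 -0.42990962  0.0105998 ] [  3.3   9.2  -3.6 -10.2 -11.   -5.9  11.9   6.4]
bore [ 0.49763568 -0.11948776]
```

```bash
cat >> h.py <<'E'
def Rt(deg):
    a=np.radians(deg);c,s=np.cos(a),np.sin(a);return np.array([[c,s,0],[s,-c,0],[0,0,-1.]])
def yaw(): r=np.array(arm.current_tool_rot());return np.degrees(np.arctan2(r[1,0],r[0,0]))%360
def st(t=""): print(t,"t",round(arm.current_t(),2),"p",np.round(arm.current_ee_pos(),4),"yaw",round(yaw(),1),"F",np.round(arm.current_force(),1),"T",np.round(arm.current_torque(),2),"w",round(arm.current_width(),4))
def save(n,f):
    import cv2;cv2.imwrite(f,cv2.cvtColor(arm.snapshot(n),cv2.COLOR_RGB2BGR))
E
python3 - <<'E'
from h import *
R=Rt(162.5)
arm.move_to([.508,.245,.20],R); st()
arm.move_l([.508,.245,.042],R,feed=.15); st("down")
print(np.round(arm.current_joint_positions(),1))
arm.grip(.025); st("grip")
arm.move_l([.508,.245,.10],R,feed=.1); st("lift")
save("side","pics/s1.png");save("top","pics/t1.png")
import cv2
a,b=cv2.imread("pics/s1.png"),cv2.imread("pics/t1.png")
cv2.imwrite("pics/m2.png",np.hstack([cv2.resize(a[200:300,130:230],(400,400),interpolation=2),cv2.resize(b[150:250,70:170],(400,400),interpolation=2)]))
E
```

```text
t 3.32 p [0.5083 0.2445 0.2   ] yaw 162.4 F [-0.7 -0.4  0.1] T [ 0.08 -0.15  0.  ] w 0.0912
down t 4.52 p [0.5085 0.2452 0.0427] yaw 162.5 F [ 0.5 -0.6 -0.3] T [ 0.08 -0.14  0.06] w 0.0914
[ 19.7  36.1  95.5  -0.   48.3 -52.8]
grip t 5.42 p [0.5081 0.2451 0.0421] yaw 162.5 F [-0.3  1.   1. ] T [ 0.17 -0.25  0.04] w 0.0344
lift t 6.16 p [0.5077 0.2449 0.0996] yaw 162.5 F [ 0.3 -0.1 -2.6] T [ 0.06 -0.17 -0.02] w 0.0341
```

View pics/m2.png

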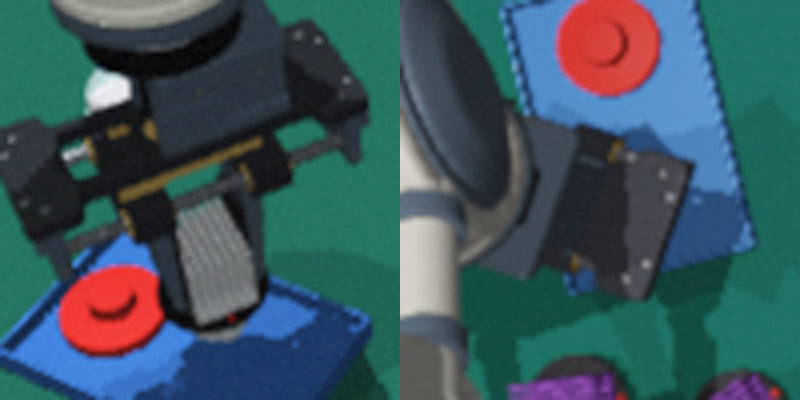

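Run:
```python
from h import *
R=Rt(186.7)
arm.move_l([.508,.245,.20],None,feed=.2)
arm.move_to([.4985,-.119,.19],R); st()
arm.move_l([.4985,-.119,.168],R,feed=.1); st("hover")
print(np.round(arm.current_joint_positions(),1))
save("side","pics/s2.png");save("top","pics/t2.png")
import cv2
a,b=cv2.imread("pics/s2.png"),cv2.imread("pics/t2.png")
cv2.imwrite("pics/m3.png",cv2.resize(a[140:215,245:345],(800,600),interpolation=2))
```

```text
t 8.28 p [ 0.4986 -0.1183  0.1896] yaw 186.7 F [ 0.3  0.2 -2.7] T [ 0.08 -0.12 -0.03] w 0.0336
hover t 8.64 p [ 0.4984 -0.1184  0.1678] yaw 186.7 F [-1.   0.2 -1.9] T [ 0.07 -0.16 -0.03] w 0.0341
[ -20.    22.5   96.1    0.    61.4 -116.8]
```

View pics/m3.png

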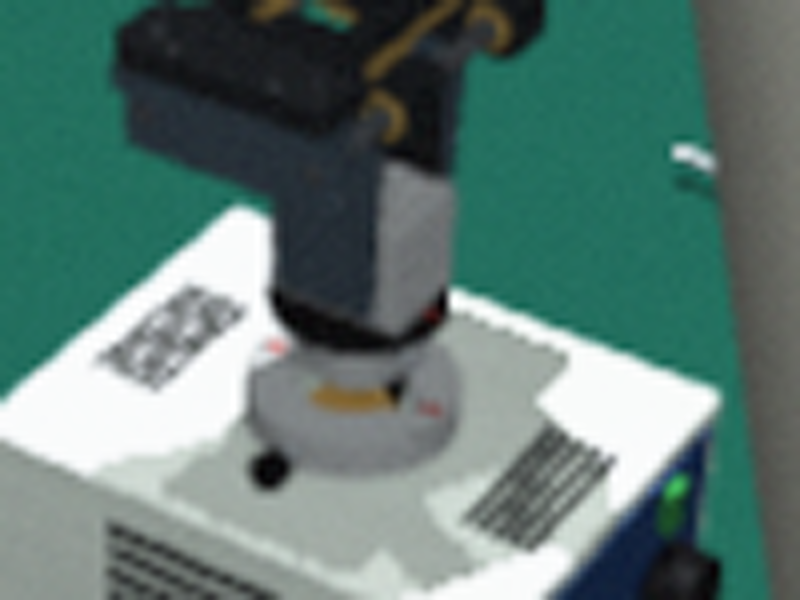

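Run:
```python
from h import *
def m(P): return (proj("side",P)-[245,140]+.5)*8-.5
t=np.linspace(0,2*np.pi,181)
def circ(x,y,r,z): return m(np.c_[x+r*np.cos(t),y+r*np.sin(t),0*t+z])
x,y=.4984,-.1184
for n,cx,cy,r,z in(("flange top",x,y,.031,.168-.0065),("flange bot",x,y,.031,.168-.0125),("spigot bot",x,y,.015,.168-.0385),("spig4",x,y,.018,.168-.0345),("collar",.4985,-.119,.037,.122),("collar bot",.4985,-.119,.037,.108)):
    c=circ(cx,cy,r,z);print(n,"x",c[:,0].min().round(1),c[:,0].max().round(1),"mid",c[:,0].mean().round(1),"y",c[:,1].min().round(1),c[:,1].max().round(1))
a=np.radians(6.7);d=np.array([np.cos(a),np.sin(a),0])
print("lampmark",m([np.array([x,y,.1615])-.028*d]),"sockmarks",m([np.array([.4985,-.119,.122])+s*.0313*d for s in(1,-1)]))
print("per mm along lamp x/y (px):",(m([np.array([x,y,.16])+.001*d])-m([[x,y,.16]])),m([np.array([x,y,.16])+.001*np.array([-d[1],d[0],0])])-m([[x,y,.16]]))
```

```text
flange top x 267.5 455.5 mid 361.0 y 233.5 343.2
flange bot x 267.0 454.3 mid 360.2 y 248.0 358.0
spigot bot x 312.7 401.9 mid 357.1 y 337.4 391.3
spig4 x 304.1 411.4 mid 357.5 y 322.8 387.3
collar x 247.9 466.9 mid 356.8 y 316.1 449.2
collar bot x 247.1 464.3 mid 355.1 y 348.2 482.1
lampmark [[434.32534061 315.75174829]] sockmarks [[279.66245541 348.91597332]
 [436.8833633  413.50590794]]
per mm along lamp x/y (px): [[-2.57057845 -1.01413336]] [[-1.60004805  1.45137623]]
```

Run:
```python
from h import *
R=Rt(186.7)
for z in(.161,.158,.155,.152,.149,.147,.145,.143,.141):
    arm.move_l([.4985,-.119,z],R,feed=.06); st()
    if arm.current_force()[2]>12 or np.hypot(*arm.current_force()[:2])>10: break
```

```text
t 9.01 p [ 0.4983 -0.1189  0.1608] yaw 186.7 F [ 0.5  0.4 -2.5] T [ 0.12 -0.16  0.03] w 0.0339
 t 9.26 p [ 0.4984 -0.119   0.1579] yaw 186.7 F [-0.2 -1.1 -2.5] T [ 0.06 -0.11  0.01] w 0.0339
 t 9.51 p [ 0.4984 -0.119   0.1548] yaw 186.7 F [-0.7  0.1 -3.2] T [ 0.12 -0.18 -0.02] w 0.0338
 t 9.76 p [ 0.4984 -0.119   0.1518] yaw 186.7 F [ 0.5  0.2 -2.7] T [ 0.11 -0.14 -0.01] w 0.0336
 t 10.01 p [ 0.4984 -0.1189  0.1488] yaw 186.7 F [ 0.1 -0.2 -2.8] T [ 0.13 -0.1  -0.05] w 0.0339
 t 10.26 p [ 0.4987 -0.1191  0.147 ] yaw 186.7 F [-0.4 -0.3 -1.4] T [ 0.   -0.23  0.01] w 0.034
 t 10.51 p [ 0.4987 -0.119   0.145 ] yaw 186.7 F [1.3 0.  1.5] T [ 0.02 -0.27  0.01] w 0.0336
 t 10.76 p [ 0.4987 -0.1191  0.143 ] yaw 186.7 F [1.8 0.  3. ] T [-0.02 -0.35  0.04] w 0.0337
 t 11.01 p [ 0.4986 -0.119   0.141 ] yaw 186.7 F [1.6 0.5 3.4] T [ 0.09 -0.5   0.04] w 0.0338
```

Run:
```python
from h import *
R=Rt(186.7)
for z in(.139,.1375,.136,.1355,.135,.1345,.134,.1335):
    arm.move_l([.499,-.119,z],R,feed=.06); st()
    f=arm.current_force()
    if f[2]>14 or np.hypot(*f[:2])>10: break
```

```text
t 11.26 p [ 0.4988 -0.119   0.1389] yaw 186.7 F [-0.7 -0.5  4.6] T [-0.02  0.   -0.04] w 0.0337
 t 11.51 p [ 0.4989 -0.119   0.1375] yaw 186.7 F [-1.1 -0.1  5.5] T [ 0.01  0.22 -0.01] w 0.0338
 t 11.76 p [ 0.4989 -0.119   0.136 ] yaw 186.7 F [-0.7  0.1  5.9] T [ 0.05  0.23 -0.01] w 0.0341
 t 12.01 p [ 0.4989 -0.119   0.1356] yaw 186.7 F [-1.8 -0.2  5.6] T [0.02 0.36 0.  ] w 0.034
 t 12.26 p [ 0.4989 -0.1189  0.1351] yaw 186.7 F [-2.2  0.5  5.8] T [ 0.2   0.28 -0.04] w 0.0339
 t 12.51 p [ 0.4989 -0.1188  0.1348] yaw 186.7 F [-1.9  2.8 10.8] T [ 0.59  0.44 -0.03] w 0.034
 t 12.76 p [ 0.4989 -0.1187  0.1347] yaw 186.7 F [-4.   3.3 19. ] T [ 0.73  0.92 -0.05] w 0.034
```

Run:
```python
from h import *
p=np.array([.4987,-.119,.1362])
for d in(0,15,30,45,60,70,76):
    try: arm.move_to(p,Rt(186.7-d))
    except arm.Unreachable: print("unreach");break
    st(d); f=arm.current_force();p[:2]+=np.clip(f[:2]*1e-4,-5e-4,5e-4)
    if np.hypot(*f[:2])>12 or abs(arm.current_torque()[2])>1 or abs(f[2])>20: break
```

```text
0 t 13.01 p [ 0.4989 -0.1188  0.1365] yaw 186.7 F [-0.   2.7  4.8] T [ 0.64 -0.05 -0.03] w 0.0338
15 t 13.38 p [ 0.4989 -0.1187  0.1364] yaw 171.7 F [0.  0.3 5. ] T [ 0.17 -0.13  0.02] w 0.0339
30 t 13.74 p [ 0.4989 -0.1188  0.1364] yaw 156.7 F [0.4 0.2 5.4] T [ 0.1  -0.1  -0.05] w 0.0336
45 t 14.11 p [ 0.499  -0.1187  0.1364] yaw 141.7 F [ 0.6 -0.3  4.6] T [ 0.1  -0.07 -0.02] w 0.0336
60 t 14.47 p [ 0.4991 -0.1187  0.1364] yaw 126.7 F [-0.3  1.6  4.8] T [ 0.01 -0.09 -0.02] w 0.034
70 t 14.77 p [ 0.499  -0.1186  0.1364] yaw 116.6 F [0.9 0.1 4.9] T [ 0.02 -0.1  -0.09] w 0.0335
76 t 15.02 p [ 0.4991 -0.1186  0.1364] yaw 110.6 F [-0.4 -0.4  6. ] T [ 0.05 -0.13 -0.07] w 0.0338
```

Run:
```python
from h import *
p=np.array([.499,-.1187,.1362])
for d in(79,81,83,85):
    arm.move_to(p,Rt(186.7-d)); st(d)
    if abs(arm.current_torque()[2])>.4: break
R=Rt(186.7-d)
for z in(.1355,.135,.1346,.1343,.134):
    p[2]=z; arm.move_l(p,R,feed=.03); st(z)
    if arm.current_force()[2]>14: break
arm.sleep(.5); st("hold")
save("side","pics/s3.png")
import cv2
a=cv2.imread("pics/s3.png");cv2.imwrite("pics/m4.png",cv2.resize(a[140:215,245:345],(800,600),interpolation=2))
```

```text
79 t 15.27 p [ 0.4992 -0.1187  0.1364] yaw 107.7 F [-0.1  0.8  5.2] T [ 0.08 -0.06 -0.07] w 0.034
81 t 15.52 p [ 0.4993 -0.1187  0.1364] yaw 105.7 F [0.5 0.2 4.9] T [ 0.17 -0.22 -0.03] w 0.034
83 t 15.77 p [ 0.4996 -0.1187  0.1364] yaw 103.8 F [3.2 2.3 4.1] T [ 0.39 -0.88  0.52] w 0.0337
0.1355 t 16.02 p [ 0.4996 -0.1188  0.136 ] yaw 103.8 F [ 1.7  2.9 10.6] T [ 0.51 -0.58  0.49] w 0.0342
0.135 t 16.27 p [ 0.4996 -0.1188  0.1357] yaw 103.8 F [ 1.6  3.6 14.7] T [ 0.66 -0.37  0.47] w 0.0341
hold t 16.77 p [ 0.4996 -0.1187  0.1357] yaw 103.8 F [ 1.2  2.7 14.9] T [ 0.6  -0.4   0.53] w 0.034
```

View pics/m4.png

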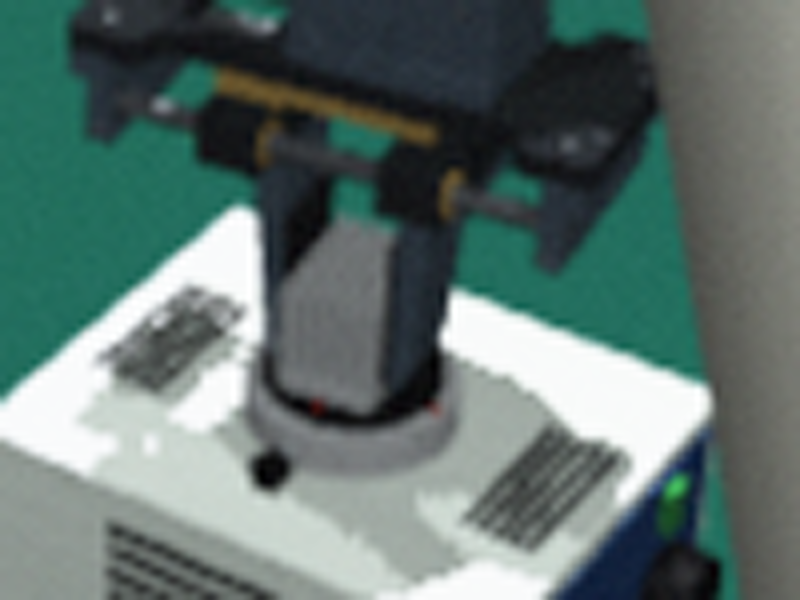

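Run:
```python
from h import *
p=np.array([.499,-.1187,.1365])
R=Rt(186.7-81); arm.move_to(p,R); st("relieved")
for z in(.136,.1355,.135,.1346,.1342,.1338):
    p[2]=z; arm.move_l(p,R,feed=.03); st(z)
    if arm.current_force()[2]>19: break
arm.sleep(.5); st("hold")
```

```text
relieved t 17.07 p [ 0.4993 -0.1188  0.1367] yaw 105.8 F [2.9 1.  4.5] T [ 0.27 -0.66 -0.02] w 0.0338
0.136 t 17.32 p [ 0.4993 -0.1188  0.1361] yaw 105.8 F [2.1 0.4 5.1] T [ 0.23 -0.65  0.06] w 0.0338
0.1355 t 17.57 p [ 0.4993 -0.1188  0.1356] yaw 105.8 F [2.3 1.1 5.2] T [ 0.22 -0.64  0.01] w 0.0338
0.135 t 17.82 p [ 0.4993 -0.1188  0.1352] yaw 105.8 F [3.4 0.3 5.9] T [ 0.18 -0.68  0.05] w 0.0342
0.1346 t 18.07 p [ 0.4993 -0.1188  0.1348] yaw 105.8 F [2.8 1.4 6. ] T [ 0.26 -0.67  0.01] w 0.0339
0.1342 t 18.32 p [ 0.4993 -0.1188  0.1347] yaw 105.8 F [ 0.3  1.  13.7] T [ 0.36 -0.18  0.05] w 0.0339
0.1338 t 18.57 p [ 0.4993 -0.1188  0.1347] yaw 105.8 F [-1.7  1.4 21.8] T [0.51 0.39 0.03] w 0.0345
hold t 19.07 p [ 0.4994 -0.1188  0.1347] yaw 105.8 F [-1.6  1.5 21.3] T [0.51 0.35 0.02] w 0.0339
```

Run:
```python
from h import *
st(); arm.sign_off()
```

```text
t 19.07 p [ 0.4994 -0.1188  0.1347] yaw 105.8 F [-1.6  1.5 21.3] T [0.51 0.35 0.02] w 0.0339
the job is handed in; nothing more can be done
```

The LED lamp module is in the socket, turned clockwise to the stop. It is still gripped and pressed down, so you can do up the locking screw. I handed the job in at 19.1 s; no verdict is reported.

- **Insertion:** The lugs went in along the slots, with side forces under 5 N. I pushed the flange onto the collar before turning and felt a hard stop at TCP z = 0.1347 m.
- **Turn:** I turned the gripper 83° until the stop resisted with about 0.5 N m, then backed off to 81° to relieve the twist.
- **Pressing home:** My first press, with the lamp still twisted against the stop, stopped 1 mm high. After backing off, it reached the same hard stop at z = 0.1347 m.
- **Final state:** The arm is pressing with about 21 N. The grip opening is 33.9 mm, matching the 34 mm fin width, with almost no twist on the wrist.
- **Checks I couldn't make exactly:** The last picture, taken before the final press, shows the flange down on the collar and the lamp turned. I didn't measure the lamp's own angle or tilt separately from the gripper's, or read the contact travel directly.
- **Other objects:** I kept the arm clear of the dust cap, eyepiece, bottle and screwdriver, but didn't re-measure where they are.

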